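# Index the swivel vise to its next notch

## Task

Index the little swivel vise on the bench: pull its spring ring up out of the notch, turn the vise anticlockwise (seen from above) to the next notch, and let the ring spring fully home in it. The next notch is on an adjustable block, so find it by feel; keep the turning force light and do not force the ring's tooth against the notch plate, leave the other things on the bench alone, and finish with the robot clear of the vise.

Things in the scene. Friction and masses are not known exactly. Their poses are not given: they have to be found in the camera images.
- vise_base: fixed grey foot and column of the swivel vise, round, 156 mm across, 56 mm high. Origin on the swivel axis at bench level, z up. With joint swivel at 0 the jaws point along its +x
- swivel (a joint): angle of the vise head about the upright axis, rad, positive anticlockwise from above, 0 in the first notch; stops at -0.3 and 1.55. About 0.2 N m of friction, some 0.3 with the tooth riding on the land; stays where left. The head is dark iron, jaws 60 to 170 mm from the axis gripping an upright brass clock plate, all below 141 mm
- ring (a joint): how far the spring index ring is pulled up, m: 0 home in a notch, about 0.0085 with its tooth riding on the land, stop at 0.016. Its spring pushes it down with 6 N at 0, 10 N at 0.013; it drops 9 mm into a notch by itself once the tooth is within 1 mm of the notch middle, if nothing holds the ring up
- blade (a point): grip point of the ring: 15 mm below the top edge of its upright steel blade, on the swivel axis (115 mm above the bench when home), z up, x along the blade towards the jaws. Blade 14 mm thick (y), 60 mm long (x), 40 mm high, on a knurled disc of 66 mm diameter (disc top 25 mm below this point). It moves up with the ring and turns with the vise head
- tooth (a point): lower tip of the ring's round-ended 8 mm tooth, 47 mm from the swivel axis on the side away from the jaws; moves up and round with the ring
- notch_plate (a point): middle of the top of the fixed steel notch plate, on the swivel axis, 66 mm above the bench. It has just two notches, 10 mm wide and 9 mm deep: one at swivel = 0, the next on an adjustable friction-locked block somewhere from swivel 0.75 to 1.20 rad (not measured, differs each time). Elsewhere the tooth rides on level land
- punch: bushing punch lying on the bench, 90 mm long and 12 mm thick; leave alone. Origin at its thin end, its z axis along it
- wheel: brass wheel, a ring 44 mm across and 6 mm high; leave alone. Origin under its centre
- loupe: black eye loupe, 38 mm across and 34 mm high; leave alone. Origin under its centre
- mallet: walnut mallet lying on the bench, head 80 mm wide and 44 mm high, handle 190 mm along its -x; leave alone. Origin under its head
- broach: steel broach handle lying on the bench, 100 mm long, 16 mm thick; leave alone. Origin at one end, its z axis along it
- driver: screwdriver lying along its x, 150 mm long; leave alone. Origin under its middle
- oiler: small amber glass oil jar, 32 mm across and 50 mm high; leave alone. Origin under its centre

How it is judged:
By the outcome, as a careful person would: the job done as asked, in the order asked, and still so for the second after the job is handed in, with the robot touching nothing.
It also fails if it takes over 64 s, if anything falls off the work surface, if the arm or the gripper's body presses on something with over 40 N, if the wrist force passes 120 N, or if a joint passes its speed limit or range.

## Robot

A 6-joint arm with a two-finger parallel gripper is mounted at the origin on the work surface. World frame = base frame: x ahead of the robot, y to its left, z up, the work surface at z = 0. Lengths are in m, angles in rad, forces in N, time in s.
With the tool pointing down it reaches from about 0.3 to 1 m from the base axis. Payload 5.1 kg.
Tool frame: the origin (TCP) lies on the front face of the gripper's body, between the roots of the fingers; the fingertips stand 78 mm ahead of it and the grasp point (between the pads) lies 59 mm ahead of it; z points along the fingers, y is the line along which they close (so a half turn about z gives the same grasp; the last joint's range is limited). The gripper opens to 95 mm and grips with 3 to 60 N. Pads are 20 mm wide; open, the fingers measure 119 mm over their backs; the gripper's body (75 mm by 180 mm) begins 59 mm behind the grasp point.
Start: joints at [-1.298, 0.124, 1.65, -0, 1.367, -0.083], TCP at [0.226, -0.609, 0.292] pointing down, gripper open.
Joint ranges: [-2.61, 2.61], [-1.02, 2.33], [0.03, 2.71], [-1.35, 4.49], [0.32, 2.68], [-2.91, 2.91]. Speed limits (rad/s): [2.57, 2.57, 3.14, 3.14, 3.14, 3.14].

## Interface

Orientations are given as a unit quaternion [x, y, z, w].
In Python, from rig import env, capture, order gives the robot as it stands. The module is installed in compiled form; this text tells all that it offers.
- The arm moves only by the tool carry_out, never from a script. Its argument "steps" is a list that holds one entry, the list of rows, each a list of 7 numbers: the shift along the world's x, y, z in m, then the turn, a rotation vector about the world's x, y, z in rad, then the finger opening in m, from 0 to 0.0951. A call has 1 to 20 rows; each row shifts and turns the commanded pose from where the row before left it; what a row does not reach is not made up. A row lasts 1/12 s, in which the tool goes at most 41.7 mm and 7.16 degrees, less where a joint would pass 70% of its speed; a pose out of reach is approached as far as the arm can. A call is refused whole if a number of a shift passes 0.0417 or a number of a turn 0.125, either way. A call with a gripper value outside its range is refused whole. The fingers move at their own pace and stop on an object; the grip force is fixed at half the most. Time passes only in rows, so rows that do not move let the fingers close. It gives the time, the measured TCP pose, the force, the opening and the grip force at its end, in the units of the state.
- env.sense(): the state, without advancing time (a new reading comes with each control period).
- capture(name): name is "scene" or "top" or "wrist"; returns a dict with "frame" (400x640x3 uint8, red, green, blue), "fovy" (degrees; the focal length in pixels is half the picture's height over the tangent of half this angle, whatever the lens; pixels are square), "cx", "cy" (the principal point, pixels), "dist" ([k1, k2, p1, p2, k3] as OpenCV has them; the pictures are not rectified), "xyz" and "rotation" of the camera in the world; the wrist camera has in their place "hand_eye" (4x4, takes a point from camera to tool coordinates, whose origin is the TCP and whose axes are the flange's). Camera axes: x right, y up, looking along -z (the intrinsics and any distortion apply to the point x, -y, -z); pixel columns grow to the right and rows downward; lengths in m; the calibration is good to about 2 mm. A picture is of the moment at which its call begins: read the wrist's pose just before it. There is no depth.
- order.close_job(): hands the job in; it is judged then, once.
The state is a dict: "t": time; "qpos": joint angles; "dq": joint speeds; "joint_efforts": joint torques, N m; "eef_pos": TCP position; "tool_rot": TCP orientation; "wrist_force": force on the tool from outside, world axes, zero at the start; "torque": the same for the moment, N m; "gripper_width": finger opening in m; "grip_force": force on a finger pad.
Only numpy, scipy, OpenCV 4.12 (cv2) and the standard library are available. Lean on these libraries where they do the work, as an engineer would, in place of code of your own. Each camera call takes 0.05 s, during which the arm holds its last target. There are 200 camera calls.

## Working session

There is one attempt and no reset: what is moved stays moved. The work goes in short steps, Python scripts to look and compute and a tool call to move; the robot and the scene stay as the last step left them, time stands still between calls to the robot, and variables do not carry over. Pictures are saved under pics/ and viewed, at most 10 in all, crops included, and the job is handed in when it is done.

Besides the shell and the picture viewer there is one more tool, called after ">>>" as a command line: name --argument value ..., lists and objects as JSON in quotes. carry_out: Moves the arm, as the interface text tells. Its arguments: {"type":"object","properties":{"steps":{"type":"array","items":{"type":"array","items":{"type":"array","items":{"type":"number"}}}}},"required":["steps"]}

```bash
mkdir -p pics
cat > h.py <<'E'
import numpy as np, cv2
from rig import env, capture, order
def K(c):
    f=200/np.tan(np.radians(c["fovy"])/2)
    return np.array([[f,0,c["cx"]],[0,f,c["cy"]],[0,0,1.]])
def ray(c,uv,pose=None):
    p=cv2.undistortPoints(np.array([[uv]],float),K(c),np.array(c["dist"],float)).ravel()
    d=np.array([p[0],-p[1],-1.])
    if "xyz" in c: R,o=np.array(c["rotation"]).reshape(3,3),np.array(c["xyz"])
    else:
        from scipy.spatial.transform import Rotation as Ro
        s=pose; T=np.eye(4);T[:3,:3]=Ro.from_quat(s["tool_rot"]).as_matrix();T[:3,3]=s["eef_pos"]
        M=T@np.array(c["hand_eye"]);R,o=M[:3,:3],M[:3,3]
    d=R@d; return o,d/np.linalg.norm(d)
def onz(c,uv,z,pose=None):
    o,d=ray(c,uv,pose); return o+d*(z-o[2])/d[2]
def save(c,n): cv2.imwrite(f"pics/{n}.png",c["frame"][:,:,::-1])
E
python3 - <<'E'
from h import *
import pickle
s=env.sense();print(s)
d={"s":s}
for n in("scene","top"):
    c=capture(n);save(c,n+"0");d[n]=c
    print(n,c["fovy"],c["xyz"],c["cx"],c["cy"],c["dist"],np.array(c["rotation"]).round(2).tolist())
pickle.dump(d,open("d0.pkl","wb"))
E
```

```text
{'t': 0.0, 'qpos': array([-1.29760216e+00,  1.24496769e-01,  1.65164966e+00, -5.11729234e-05,
        1.36751310e+00, -8.25914958e-02]), 'dq': array([ 2.28439513e-04, -1.01121071e-03,  7.13289443e-04,  9.48198770e-05,
        8.00081325e-04, -1.77551104e-03]), 'joint_efforts': array([ 1.28839925e-03, -4.17597342e+01, -3.59935462e+01,  7.74820126e-02,
        4.89275367e-02, -1.45951021e-04]), 'eef_pos': array([ 0.22625058, -0.60884142,  0.29100668]), 'tool_rot': array([ 9.84217309e-01,  1.76961070e-01, -1.23279306e-04, -1.02636159e-03]), 'wrist_force': array([ 0.14645568,  0.25777144, -0.62970088]), 'torque': array([ 0.01929188,  0.03099276, -0.06710173]), 'grip_force': 0.0, 'gripper_width': 0.0952154155120155}
scene 49.12908512083244 [ 0.86518396 -0.53892487  1.14395809] 315.74315551374195 196.33103352427833 [-0.09454828  0.          0.          0.          0.        ] [0.26, 0.09, 0.31, 0.91]
top 46.08854726467599 [0.33721083 0.01812494 1.62564067] 323.83216210080593 196.59723517444561 [-0.05184395  0.          0.          0.          0.        ] [0.02, -0.03, -0.7, 0.71]
```

View pics/top0.png

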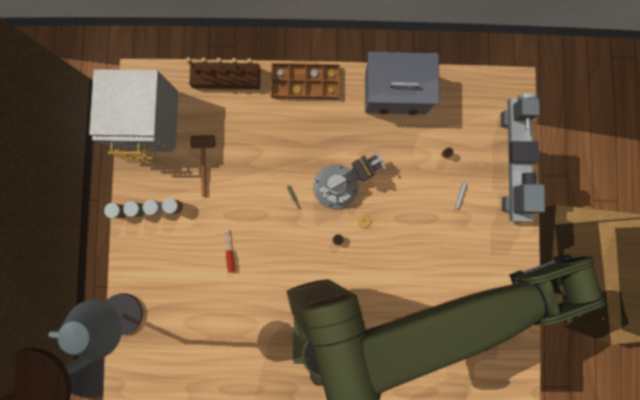

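View pics/scene0.png

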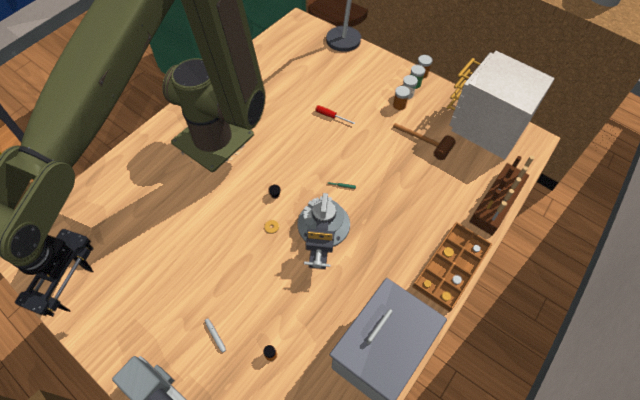

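The top view shows the vise foot at about (336,187) with the jaws pointing to (372,165). The scene view shows its foot at about (324,224), blade at (324,203) and jaws at (320,245). I'll enlarge both.

```bash
python3 - <<'E'
s=open("h.py").read()
s=s.replace('np.array(c["rotation"]).reshape(3,3)','Rt.from_quat(c["rotation"]).as_matrix()').replace("import numpy as np, cv2","import numpy as np, cv2\nfrom scipy.spatial.transform import Rotation as Rt")
open("h.py","w").write(s)
E
python3 - <<'E'
from h import *
import pickle
d=pickle.load(open("d0.pkl","rb"))
a=cv2.resize(d["top"]["frame"][147:227,300:400],None,fx=4,fy=4,interpolation=2)
b=cv2.resize(d["scene"]["frame"][185:275,280:370],None,fx=4,fy=4,interpolation=2)
im=np.zeros((360,770,3),np.uint8);im[:320,:400]=a;im[:360,405:765]=b
cv2.imwrite("pics/crop.png",im[:,:,::-1])
t=d["top"]
for uv,z in[((336,187),.03),((375,163),.12),((337,183),.12)]:print(uv,onz(t,uv,z))
c=d["scene"]
for uv,z in[((324,224),.03),((320,245),.12),((324,203),.12)]:print(uv,onz(c,uv,z))
E
```

```text
(336, 187) [ 0.49560697 -0.0334208   0.03      ]
(375, 163) [ 0.5669681 -0.1555854  0.12     ]
(337, 183) [ 0.49967177 -0.0335406   0.12      ]
(324, 224) [ 0.51055506 -0.04515358  0.03      ]
(320, 245) [ 0.56843731 -0.14062656  0.12      ]
(324, 203) [ 0.49961926 -0.03293065  0.12      ]
```

View pics/crop.png

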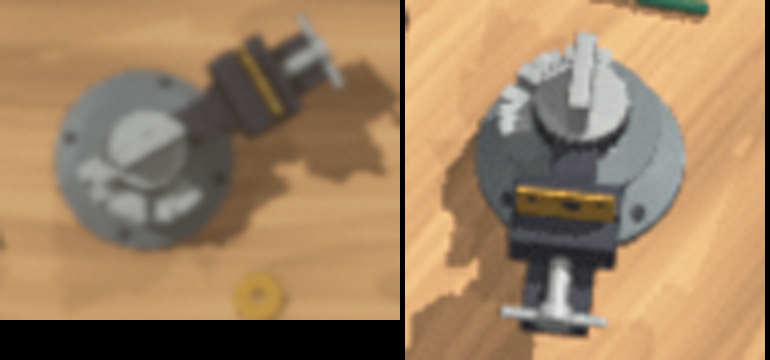

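The enlarged crops show the steel blade on its disc (about (148,145) top, (585,70) scene). The jaws lie at about −60° from world x, and both views put the blade near (0.4975, −0.034). I'll move above it with the fingers closing along +30°.

>>> carry_out --steps '[[[0.008, 0.017, 0, 0, 0, 0.05, 0.095], [0.014, 0.03, 0, 0, 0, 0.09, 0.095], [0.014, 0.03, 0, 0, 0, 0.09, 0.095], [0.014, 0.03, 0, 0, 0, 0.09, 0.095], [0.014, 0.03, 0, 0, 0, 0.09, 0.095], [0.014, 0.03, 0, 0, 0, 0.09, 0.095], [0.014, 0.03, 0, 0, 0, 0.09, 0.095], [0.014, 0.03, 0, 0, 0, 0.09, 0.095], [0.014, 0.03, 0, 0, 0, 0.09, 0.095], [0.014, 0.03, 0, 0, 0, 0.09, 0.095], [0.014, 0.03, 0, 0, 0, 0.09, 0.095], [0.014, 0.03, 0, 0, 0, 0.09, 0.095], [0.014, 0.03, 0, 0, 0, 0.09, 0.095], [0.014, 0.03, 0, 0, 0, 0.09, 0.095], [0.014, 0.03, 0, 0, 0, 0.09, 0.095], [0.014, 0.03, 0, 0, 0, 0.09, 0.095], [0.014, 0.03, 0, 0, 0, 0.09, 0.095], [0.014, 0.03, 0, 0, 0, 0.09, 0.095], [0.014, 0.03, 0, 0, 0, 0.09, 0.095], [0.011, 0.018, 0, 0, 0, 0.068, 0.095]]]'

```text
t: 1.77
eef_pos: [0.4977, -0.0316, 0.2918]
tool_rot: [0.498, 0.867, 0.0, -0.0]
wrist_force: [0.0, -0.8, 0.2]
gripper_width: 0.0948
grip_force: 0.0
```

Run:
```python
from h import *
import pickle
s=env.sense();c=capture("wrist");pickle.dump((s,c),open("w1.pkl","wb"));save(c,"w1")
print(s["t"],s["eef_pos"],s["tool_rot"],s["qpos"],s["dq"],s["wrist_force"])
p=Rt.from_quat(s["tool_rot"]).as_matrix();print(p.round(3),c["hand_eye"],c["fovy"])
```

```text
1.7667 [ 0.49766155 -0.0316014   0.29179779] [ 4.97599595e-01  8.67406709e-01  2.24765961e-04 -4.40729193e-04] [-1.71423336e-01 -2.18046458e-01  1.98069151e+00  7.37564844e-04
  1.37962196e+00 -7.00701439e-01] [ 0.45824715  0.27872515 -0.22995176 -0.02493632 -0.0472123  -0.33585081] [ 0.03670416 -0.8482548   0.21829969]
[[-0.505  0.863 -0.001]
 [ 0.863  0.505  0.001]
 [ 0.001 -0.    -1.   ]] [[-8.01927440e-04  9.63879866e-01  2.66336180e-01  7.43052615e-02]
 [ 9.99999657e-01  8.27813703e-04  1.50719442e-05  6.25237142e-04]
 [-2.05949196e-04  2.66336101e-01 -9.63880200e-01 -9.26546293e-02]
 [ 0.00000000e+00  0.00000000e+00  0.00000000e+00  1.00000000e+00]] 69.27578262271685
```

View pics/w1.png

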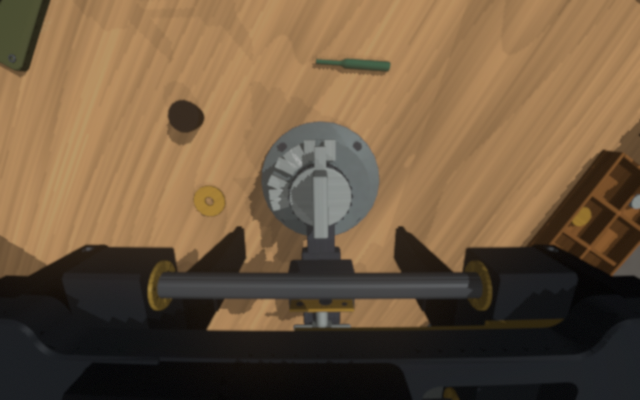

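The wrist view shows the blade upright in the picture from about (320,170) to (320,238), with the jaws below it. I'll measure its edges exactly.

Run:
```python
from h import *
import pickle
s,c=pickle.load(open("w1.pkl","rb"))
g=cv2.cvtColor(c["frame"],cv2.COLOR_RGB2GRAY)
for r in range(182,240,8): print(r,g[r,302:342:1].tolist())
print("col",[ (r,int(g[r,320])) for r in range(138,246,2)])
cv2.imwrite("pics/w1c.png",cv2.resize(c["frame"][115:265,250:390],None,fx=4,fy=4,interpolation=2)[:,:,::-1])
```

```text
182 [87, 88, 87, 86, 86, 85, 86, 86, 86, 84, 89, 109, 128, 136, 139, 140, 140, 141, 141, 142, 142, 144, 145, 143, 139, 136, 140, 144, 144, 145, 144, 145, 145, 145, 145, 145, 145, 145, 145, 145]
190 [85, 84, 85, 85, 84, 84, 84, 85, 84, 84, 89, 107, 125, 136, 139, 140, 140, 140, 141, 141, 141, 143, 145, 143, 140, 137, 140, 142, 143, 143, 143, 144, 143, 143, 143, 143, 144, 143, 143, 143]
198 [84, 84, 84, 84, 83, 84, 84, 84, 84, 83, 87, 103, 122, 134, 140, 139, 140, 140, 141, 141, 141, 144, 145, 144, 140, 137, 139, 141, 142, 142, 142, 143, 142, 143, 142, 143, 143, 143, 143, 143]
206 [82, 83, 82, 82, 83, 83, 83, 83, 83, 83, 88, 100, 119, 133, 139, 140, 139, 140, 141, 142, 141, 144, 145, 145, 141, 136, 137, 139, 141, 141, 141, 141, 141, 141, 141, 141, 142, 141, 142, 142]
214 [95, 94, 94, 92, 89, 86, 85, 86, 85, 86, 87, 97, 117, 133, 140, 140, 140, 140, 140, 141, 141, 143, 145, 145, 141, 134, 133, 140, 144, 145, 146, 146, 146, 145, 145, 146, 146, 146, 146, 146]
222 [67, 70, 74, 78, 85, 90, 92, 94, 94, 93, 91, 94, 114, 132, 139, 140, 139, 140, 140, 140, 141, 142, 145, 145, 142, 136, 134, 140
[... 360 characters left out ...]
65, 65, 65, 65, 68, 88, 114, 125, 128, 129, 130, 129, 129]
col [(138, 103), (140, 99), (142, 93), (144, 77), (146, 97), (148, 139), (150, 143), (152, 143), (154, 142), (156, 143), (158, 142), (160, 142), (162, 141), (164, 135), (166, 132), (168, 128), (170, 94), (172, 79), (174, 79), (176, 100), (178, 135), (180, 141), (182, 141), (184, 142), (186, 141), (188, 141), (190, 141), (192, 142), (194, 141), (196, 141), (198, 141), (200, 141), (202, 142), (204, 141), (206, 141), (208, 141), (210, 141), (212, 140), (214, 140), (216, 140), (218, 140), (220, 140), (222, 140), (224, 140), (226, 139), (228, 139), (230, 139), (232, 139), (234, 138), (236, 136), (238, 95), (240, 62), (242, 60), (244, 60)]
```

View pics/w1c.png

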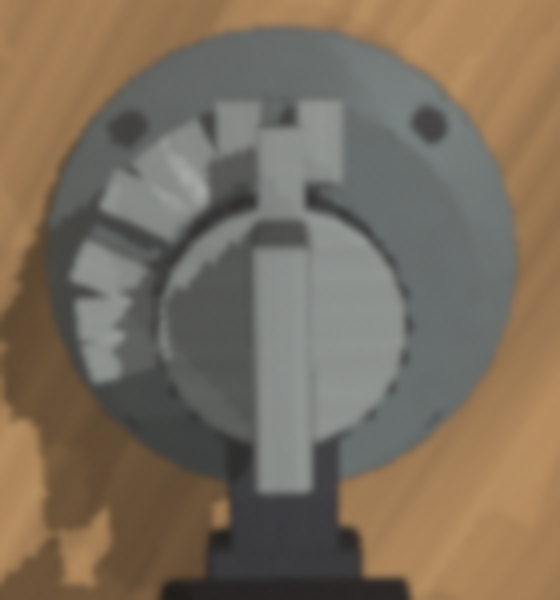

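The crop shows the blade top face at crop x 254–311, y 247–493. It is exactly upright, with the tooth above it and a gap in the plate at (125,237), about 1.0 rad round.

Run:
```python
from h import *
import pickle
s,c=pickle.load(open("w1.pkl","rb"))
P=[onz(c,(u,v),.130,s) for u,v in[(313.3,182),(327.2,182),(314,230),(327.6,230),(320.5,176.7),(320.5,238.2)]]
for p in P:print(p)
print("w",np.linalg.norm(P[1]-P[0]),"len",np.linalg.norm(P[5]-P[4]),"mid",(P[4]+P[5])/2)
a=(P[0]+P[1])/2;b=(P[2]+P[3])/2;v=b-a;print("blade dir",np.degrees(np.arctan2(v[1],v[0])))
R=Rt.from_quat(s["tool_rot"]).as_matrix();print("tool -x dir",np.degrees(np.arctan2(-R[1,0],-R[0,0])))
m=(P[0]+P[1]+P[2]+P[3])/4; print("perp err along tool y",R[:,1]@(m-s["eef_pos"]),"along x",R[:,0]@((P[4]+P[5])/2-s["eef_pos"]))
d=pickle.load(open("d0.pkl","rb"))
s2=env.sense();print(s2["eef_pos"],Rt.from_quat(s2["tool_rot"]).as_rotvec())
print("gap",onz(c,(250+125/4,115+237/4),.066,s))
```

```text
[ 0.48263839 -0.01560627  0.13      ]
[ 0.49339754 -0.0093266   0.13      ]
[ 0.50612469 -0.0550583   0.13      ]
[ 0.51714929 -0.0486249   0.13      ]
[ 0.48577815 -0.00819365  0.13      ]
[ 0.51557869 -0.05913734  0.13      ]
w 0.012457679146637066 len 0.05901976240771609 mid [ 0.50067842 -0.0336655   0.13      ]
blade dir -59.042737088854814
tool -x dir -59.6826436589981
perp err along tool y 0.0015986474632571923 along x -0.003464596355178013
[ 0.49880175 -0.03009849  0.29182495] [-1.55835936 -2.72687362 -0.00384969]
gap [ 0.45288925 -0.03813697  0.066     ]
```

>>> carry_out --steps '[[[0.0034, 0.0001, -0.01, 0, 0, 0, 0.095], [0, 0, -0.02, 0, 0, 0, 0.095], [0, 0, -0.02, 0, 0, 0, 0.095], [0, 0, -0.02, 0, 0, 0, 0.07], [0, 0, -0.015, 0, 0, 0, 0.05], [0, 0, -0.01, 0, 0, 0, 0.04], [0, 0, 0, 0, 0, 0, 0.04], [0, 0, 0, 0, 0, 0, 0.04], [0, 0, 0, 0, 0, 0, 0.04]]]'

```text
t: 2.57
eef_pos: [0.5012, -0.0347, 0.1982]
tool_rot: [0.501, 0.866, 0.0, 0.001]
wrist_force: [0.2, -0.1, -0.2]
gripper_width: 0.0603
grip_force: 0.0
```

Run:
```python
from h import *
s=env.sense();c=capture("wrist");save(c,"w2")
print(s["t"],s["eef_pos"],Rt.from_quat(s["tool_rot"]).as_rotvec(),s["wrist_force"],s["torque"],s["gripper_width"])
R=Rt.from_quat(s["tool_rot"]).as_matrix();print("tool -x dir",np.degrees(np.arctan2(-R[1,0],-R[0,0])))
```

```text
2.5667 [ 0.50124559 -0.03469798  0.1981573 ] [1.57209549e+00 2.71827576e+00 6.98741586e-04] [ 0.24810332 -0.1249896  -0.169979  ] [ 0.0602698  -0.12335358  0.0178496 ] 0.06028862112474515
tool -x dir -60.0853064603863
```

View pics/w2.png

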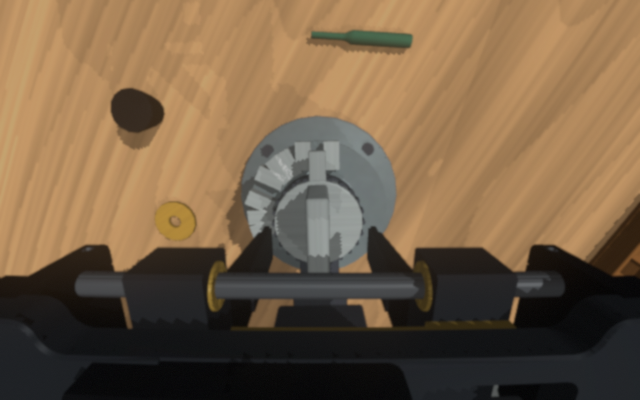

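The blade at x≈318 sits between the fingers, whose midpoint is ≈320. I'll go down the last 24 mm and close.

>>> carry_out --steps '[[[-0.0005, 0.0006, -0.012, 0, 0, 0.006, 0.04], [0, 0, -0.01, 0, 0, 0.006, 0.04], [0, 0, -0.002, 0, 0, 0, 0.03], [0, 0, 0, 0, 0, 0, 0.02], [0, 0, 0, 0, 0, 0, 0.008], [0, 0, 0, 0, 0, 0, 0.008], [0, 0, 0, 0, 0, 0, 0.008], [0, 0, 0, 0, 0, 0, 0.008], [0, 0, 0, 0, 0, 0, 0.008], [0, 0, 0, 0, 0, 0, 0.008]]]'

```text
t: 3.45
eef_pos: [0.4999, -0.0339, 0.1735]
tool_rot: [0.495, 0.869, -0.001, -0.0]
wrist_force: [-5.1, -3.0, 3.8]
gripper_width: 0.0138
grip_force: 30.0
```

```bash
cat > st.py <<'E'
from h import *
s=env.sense();R=Rt.from_quat(s["tool_rot"]).as_matrix()
np.set_printoptions(precision=4,suppress=True)
print(s["t"],s["eef_pos"],"yaw",np.arctan2(R[1,1],R[0,1]).round(4),"F",s["wrist_force"],"T",s["torque"],"Ftool",R.T@s["wrist_force"],s["gripper_width"],s["grip_force"],"q6",s["qpos"][5],"tilt",R[:2,2])
E
python3 st.py
```

```text
3.45 [ 0.4999 -0.0339  0.1735] yaw 0.5354 F [-5.1357 -3.0022  3.7576] T [-0.4348  0.5451  0.2002] Ftool [ 0.0375 -5.9544 -3.7485] 0.01376292010331016 29.9910905957222 q6 -0.7093846804285714 tilt [-0.0012 -0.0009]
```

>>> carry_out --steps '[[[-0.0009, -0.0005, 0, 0, 0, 0, 0.008], [0, 0, 0.002, 0, 0, 0, 0.008], [0, 0, 0.004, 0, 0, 0, 0.008], [0, 0, 0.004, 0, 0, 0, 0.008], [0, 0, 0.002, 0, 0, 0, 0.008], [0, 0, 0, 0, 0, 0, 0.008], [0, 0, 0, 0, 0, 0, 0.008]]]'

```text
t: 4.03
eef_pos: [0.4995, -0.034, 0.1838]
tool_rot: [0.495, 0.869, 0.0, 0.001]
wrist_force: [5.9, -0.6, -10.2]
gripper_width: 0.0138
grip_force: 30.0
```

```bash
python3 st.py
```

```text
4.0333 [ 0.4995 -0.034   0.1838] yaw 0.5351 F [  5.9241  -0.5674 -10.1746] T [-0.3344 -0.9     0.214 ] Ftool [-3.5026  4.7962 10.1817] 0.013825197862847204 29.98916655778885 q6 -0.7105529182922538 tilt [ 0.0012 -0.    ]
```

>>> carry_out --steps '[[[0.0005, -0.0001, 0, 0, 0, 0.01, 0.008], [0, 0, 0, 0, 0, 0.02, 0.008], [0, 0, 0, 0, 0, 0.02, 0.008], [0, 0, 0, 0, 0, 0.02, 0.008], [0, 0, 0, 0, 0, 0.02, 0.008], [0, 0, 0, 0, 0, 0.01, 0.008], [0, 0, 0, 0, 0, 0, 0.008]]]'

```text
t: 4.62
eef_pos: [0.4997, -0.0341, 0.1851]
tool_rot: [0.451, 0.893, 0.0, -0.0]
wrist_force: [3.8, -0.4, -10.9]
gripper_width: 0.0141
grip_force: 30.0
```

```bash
python3 st.py
```

```text
4.6167 [ 0.4997 -0.0341  0.1851] yaw 0.6359 F [  3.7902  -0.4099 -10.8881] T [-0.1158 -0.8386 -0.0472] Ftool [-2.5851  2.8071 10.8868] 0.014066452558564303 29.993177354335785 q6 -0.8113060420422324 tilt [-0.0003  0.0003]
```

>>> carry_out --steps '[[[0.0003, 0, 0, 0, 0, 0.02, 0.008], [0, 0, 0, 0, 0, 0.035, 0.008], [0, 0, 0, 0, 0, 0.035, 0.008], [0, 0, 0, 0, 0, 0.035, 0.008], [0, 0, 0, 0, 0, 0.035, 0.008], [0, 0, 0, 0, 0, 0.035, 0.008], [0, 0, 0, 0, 0, 0.035, 0.008], [0, 0, 0, 0, 0, 0.035, 0.008], [0, 0, 0, 0, 0, 0.035, 0.008], [0, 0, 0, 0, 0, 0.035, 0.008], [0, 0, 0, 0, 0, 0.035, 0.008], [0, 0, 0, 0, 0, 0.035, 0.008], [0, 0, 0, 0, 0, 0.035, 0.008], [0, 0, 0, 0, 0, 0.035, 0.008], [0, 0, 0, 0, 0, 0.035, 0.008], [0, 0, 0, 0, 0, 0.035, 0.008], [0, 0, 0, 0, 0, 0.035, 0.008], [0, 0, 0, 0, 0, 0.02, 0.008], [0, 0, 0, 0, 0, 0, 0.008], [0, 0, 0, 0, 0, 0, 0.008]]]'

```text
t: 6.28
eef_pos: [0.4999, -0.0339, 0.1851]
tool_rot: [0.167, 0.986, 0.0, -0.0]
wrist_force: [1.9, 2.4, -12.1]
gripper_width: 0.0137
grip_force: 30.0
```

```bash
python3 st.py
python3 - <<'E'
from h import *
import pickle
s=env.sense();c=capture("wrist");pickle.dump((s,c),open("w3.pkl","wb"))
cv2.imwrite("pics/w3.png",cv2.resize(c["frame"][100:250,220:420],None,fx=4,fy=4,interpolation=2)[:,:,::-1])
E
```

```text
6.2833 [ 0.4999 -0.0339  0.1851] yaw 1.2356 F [  1.86     2.408  -12.0679] T [ 0.2042 -0.7003  0.2025] Ftool [-0.9747  2.8827 12.0678] 0.01369805833005711 29.988973438739777 q6 -1.4108089629110327 tilt [-0.0007  0.0005]
```

View pics/w3.png

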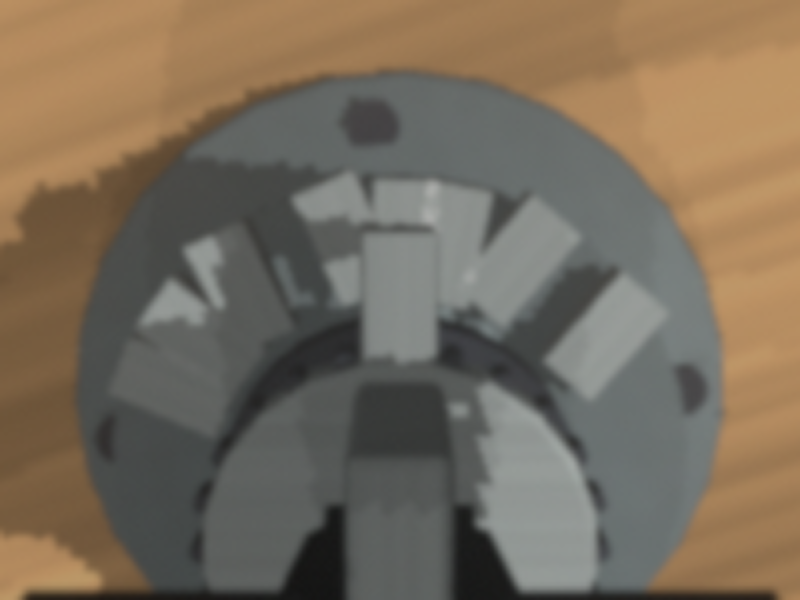

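The crop (offset 220,100, ×4) shows the first notch on the right, mid about (566,295), and the second notch on the left of the tooth, mid about (291,260). I'll get the angle between them.

Run:
```python
from h import *
import pickle
s,c=pickle.load(open("w3.pkl","rb"))
f=lambda x,y,z=.066:onz(c,(220+x/4,100+y/4),z,s)[:2]
ax=np.array([.5,-.0338])
def ang(p): v=p-ax;return np.degrees(0)+np.arctan2(v[1],v[0])%(2*np.pi),np.linalg.norm(v)
for n,p,z in[("n1L",(547,279),.066),("n1R",(583,312),.066),("n2L",(269,272),.066),("n2R",(316,250),.066),("toothtop",(400,235),.085)]:
    print(n,f(*p,z),ang(f(*p,z)))
R=Rt.from_quat(s["tool_rot"]).as_matrix();print("tool x ang",np.arctan2(R[1,0],R[0,0])%(2*np.pi))
```

```text
n1L [0.47203544 0.00504647] (np.float64(2.1947363272160514), np.float64(0.047865073374255954))
n1R [0.48015061 0.00953339] (np.float64(2.000334555597836), np.float64(0.04766319823874762))
n2L [ 0.45390745 -0.04291335] (np.float64(3.3367935259900694), np.float64(0.046984852629217755))
n2R [ 0.45296134 -0.03333146] (np.float64(3.131632333773835), np.float64(0.04704099148433474))
toothtop [ 0.45317207 -0.01715193] (np.float64(2.8000124387861196), np.float64(0.049699232447582446))
tool x ang 2.806400915053784
```

Second notch is at about swivel 1.135 rad, 0.43 rad further on. I'll turn most of the way with the ring held clear of the plate.

>>> carry_out --steps '[[[0, 0.0002, 0, 0, 0, 0.02, 0.008], [0, 0, 0, 0, 0, 0.03, 0.008], [0, 0, 0, 0, 0, 0.03, 0.008], [0, 0, 0, 0, 0, 0.03, 0.008], [0, 0, 0, 0, 0, 0.03, 0.008], [0, 0, 0, 0, 0, 0.03, 0.008], [0, 0, 0, 0, 0, 0.03, 0.008], [0, 0, 0, 0, 0, 0.03, 0.008], [0, 0, 0, 0, 0, 0.03, 0.008], [0, 0, 0, 0, 0, 0.03, 0.008], [0, 0, 0, 0, 0, 0.03, 0.008], [0, 0, 0, 0, 0, 0.03, 0.008], [0, 0, 0, 0, 0, 0.03, 0.008], [0, 0, 0, 0, 0, 0.03, 0.008], [0, 0, 0, 0, 0, 0.01, 0.008], [0, 0, 0, 0, 0, 0, 0.008], [0, 0, 0, 0, 0, 0, 0.008], [0, 0, 0, 0, 0, 0, 0.008]]]'

```text
t: 7.83
eef_pos: [0.5, -0.0338, 0.1851]
tool_rot: [-0.042, 0.999, 0.0, -0.0]
wrist_force: [1.1, 2.8, -11.0]
gripper_width: 0.0142
grip_force: 30.0
```

```bash
python3 st.py
python3 - <<'E'
from h import *
import pickle
s=env.sense();c=capture("wrist");pickle.dump((s,c),open("w4.pkl","wb"))
cv2.imwrite("pics/w4.png",cv2.resize(c["frame"][100:250,220:420],None,fx=4,fy=4,interpolation=2)[:,:,::-1])
E
```

```text
7.8333 [ 0.5    -0.0338  0.1851] yaw 1.6549 F [  1.0841   2.8243 -10.9753] T [ 0.4434 -0.5227  0.0287] Ftool [-1.3249  2.7165 10.9761] 0.014199033998308163 29.992602467536926 q6 -1.8298699834659922 tilt [-0.0007  0.0005]
```

View pics/w4.png

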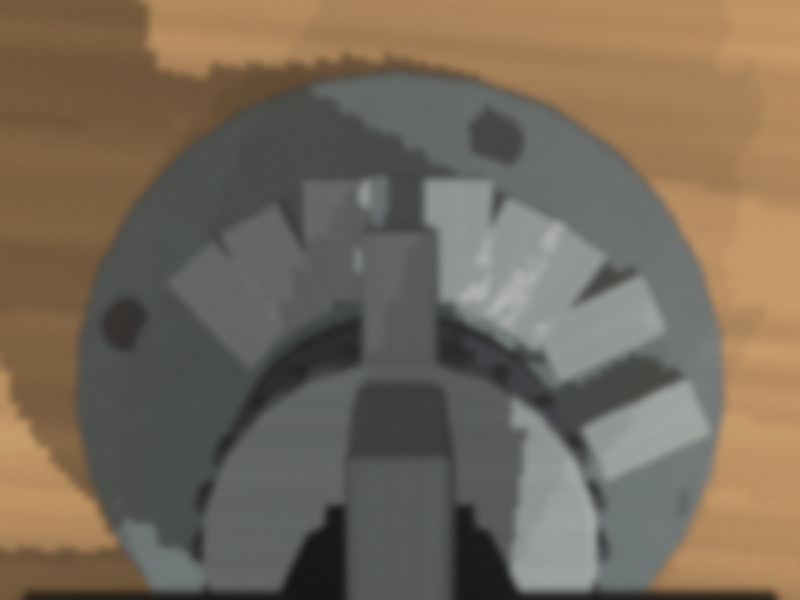

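The crop shows the tooth (x 361–438, middle 400) over the notch, whose walls are at about x 364 and 424, so it needs about 1 mm more. I'll nudge 0.015 rad and let the ring go.

>>> carry_out --steps '[[[0, 0.0002, -0.001, 0, 0, 0.015, 0.008], [0, 0, 0, 0, 0, 0, 0.008], [0, 0, 0, 0, 0, 0, 0.008], [0, 0, 0, 0, 0, 0, 0.026], [0, 0, 0, 0, 0, 0, 0.026], [0, 0, 0, 0, 0, 0, 0.026], [0, 0, 0, 0, 0, 0, 0.026], [0, 0, 0, 0, 0, 0, 0.026]]]'

```text
t: 8.55
eef_pos: [0.5009, -0.0341, 0.1856]
tool_rot: [-0.05, 0.999, -0.0, 0.001]
wrist_force: [-0.8, -0.1, 0.0]
gripper_width: 0.0259
grip_force: 0.0
```

```bash
python3 st.py
python3 - <<'E'
from h import *
import pickle
s=env.sense();c=capture("wrist");pickle.dump((s,c),open("w5.pkl","wb"))
a=pickle.load(open("w4.pkl","rb"))[1]["frame"]
f=np.hstack([a[130:250,270:370],c["frame"][130:250,270:370]])
cv2.imwrite("pics/w5.png",cv2.resize(f,None,fx=4,fy=4,interpolation=2)[:,:,::-1])
E
```

```text
8.55 [ 0.5009 -0.0341  0.1856] yaw 1.67 F [-0.7763 -0.0804  0.0203] T [ 0.1341 -0.1722 -0.0349] Ftool [ 0.7804 -0.0031 -0.0218] 0.025919977770777355 0.0 q6 -1.8445836091844396 tilt [ 0.0021 -0.0008]
```

View pics/w5.png

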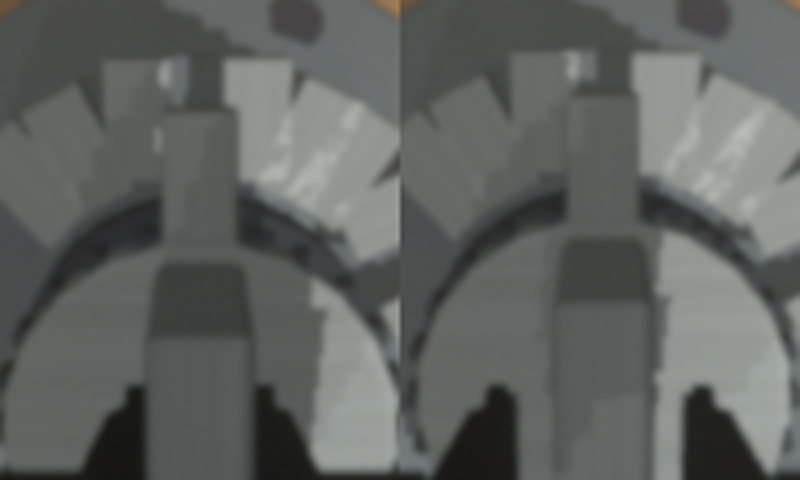

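The right half (now) shows the blade end dropped from y 338 to 302 and the blade and tooth narrower than in the left half (before), so the ring has fallen. I'll check the blade-top height by ray.

Run:
```python
from h import *
import pickle
for n,row in(("w1",176.7),("w4",130+338/4),("w5",130+302/4)):
    s,c=pickle.load(open(n+".pkl","rb"))
    o,d=ray(c,(320,row),s);R=Rt.from_quat(s["tool_rot"]).as_matrix()
    x=R[:,0]; t=(0.030-x@(o-np.array([.5003,-.0339,0])))/(x@d); print(n,(o+t*d)[2])
    g=cv2.cvtColor(c["frame"],cv2.COLOR_RGB2GRAY).astype(int)
    if n!="w1":print(g[146:149,300:345].mean(0).astype(int).tolist(),g[170,300:345].tolist())
```

```text
w1 0.1318453245233262
w4 0.14232289080974167
[102, 102, 102, 102, 102, 101, 99, 97, 100, 113, 134, 142, 128, 114, 109, 107, 99, 83, 73, 71, 71, 72, 71, 72, 75, 94, 122, 141, 146, 145, 145, 145, 146, 147, 147, 148, 146, 146, 145, 146, 146, 144, 133, 109, 95] [91, 92, 92, 92, 92, 93, 92, 92, 91, 90, 91, 95, 97, 99, 98, 99, 99, 99, 99, 97, 94, 92, 90, 90, 90, 91, 90, 89, 90, 107, 132, 144, 146, 148, 148, 149, 150, 154, 156, 157, 160, 164, 159, 151, 149]
w5 0.1318222537206235
[106, 105, 106, 106, 106, 107, 107, 107, 106, 106, 108, 122, 143, 148, 134, 118, 112, 110, 102, 86, 76, 74, 74, 74, 74, 74, 79, 97, 127, 146, 151, 151, 150, 151, 152, 152, 153, 153, 152, 151, 151, 151, 151, 149, 135] [95, 94, 94, 95, 95, 96, 96, 96, 95, 94, 91, 88, 89, 91, 92, 92, 92, 92, 93, 93, 93, 94, 94, 93, 92, 93, 93, 92, 93, 109, 135, 147, 149, 150, 151, 153, 160, 168, 169, 159, 154, 154, 155, 155, 155]
```

Blade top is at 0.1318 m, the same as in the first notch, so the ring is fully home. I'll retreat straight up.

>>> carry_out --steps '[[[0, 0, 0, 0, 0, 0, 0.045], [0, 0, 0, 0, 0, 0, 0.045], [0, 0, 0.01, 0, 0, 0, 0.045], [0, 0, 0.02, 0, 0, 0, 0.045], [0, 0, 0.025, 0, 0, 0, 0.045], [0, 0, 0.025, 0, 0, 0, 0.045], [0, 0, 0.025, 0, 0, 0, 0.045], [0, 0, 0.025, 0, 0, 0, 0.045], [0, 0, 0.015, 0, 0, 0, 0.045], [0, 0, 0, 0, 0, 0, 0.045], [0, 0, 0, 0, 0, 0, 0.045], [0, 0, 0, 0, 0, 0, 0.045], [0, 0, 0, 0, 0, 0, 0.045]]]'

```text
t: 9.68
eef_pos: [0.4995, -0.0337, 0.3273]
tool_rot: [-0.05, 0.999, 0.0, -0.002]
wrist_force: [-0.6, 0.3, -0.7]
gripper_width: 0.0452
grip_force: 0.0
```

```bash
python3 st.py; python3 -c "
from rig import order
print(order.close_job())"
```

```text
9.6833 [ 0.4995 -0.0337  0.3273] yaw 1.67 F [-0.5505  0.3199 -0.6807] T [ 0.048  -0.1845 -0.0132] Ftool [0.514  0.3723 0.6826] 0.04516581784609544 0.0 q6 -1.8445686485142427 tilt [-0.0032  0.0006]
the job is handed in; nothing more can be done
None
```

The vise is turned to its second notch at about 1.13 rad, found mainly from the wrist camera rather than by feel; the ring dropped home when let go, the robot is clear, and the job is handed in at 9.7 s.

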